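Set the air pointer and press the filter cover home

ROBOT

A 7-joint arm with a two-finger parallel gripper is mounted at the origin on the work surface. World frame = base frame: x ahead of the robot, y to its left, z up, the work surface at z = 0. Lengths are in mm, angles in rad, forces in N, time in s.
With the tool pointing down it reaches from about 400 to 875 mm from the base axis. Payload 4.4 kg.
Tool frame: the origin (TCP) lies at the very end of the fingers, on their centre line; the grasp point (between the pads) lies 19 mm behind it; z points along the fingers, y is the line along which they close (so a half turn about z gives the same grasp; the last joint's range is limited). The gripper opens to 85 mm and grips with 20 to 120 N. Pads are 22 mm wide; open, the fingers measure 114 mm over their backs; the gripper's body (76 mm by 85 mm) begins 54 mm behind the grasp point. The pads swing forward as they close: fully open they stand 13 mm farther back than shut.
Start: joints at [-1.246, 0.628, 0.038, 1.517, -0.027, 0.996, -0.02], TCP at [247.581, 601.017, 231.313] pointing down, gripper open.
Joint ranges: [-3.06, 3.06], [-0.37, 2.12], [-1.25, 1.32], [0.18, 2.47], [-1.1, 4.24], [0.23, 1.98], [-2.94, 2.94]. Speed limits (rad/s): [2.57, 2.57, 3.14, 3.14, 3.14, 3.14, 3.14].

INTERFACE

Orientations are given as [roll, pitch, yaw] about the fixed x, y, z axes, in that order (R = Rz(yaw) Ry(pitch) Rx(roll)).
In Python, from cell import read_state, get_image, camera_info, finish_job gives the robot as it stands.
- The arm moves only by the tool play_rows, never from a script. Its argument "deltas" is one flat list of numbers, 7 for each row, row after row: the shift along the tool's x, y, z in mm, then the turn, a rotation vector about the tool's x, y, z in rad, then the opening, from 0 (shut) to 1 (fully open). In form: [dx, dy, dz, ax, ay, az, grip, dx, dy, dz, ax, ay, az, grip, ...]. A call has 1 to 10 rows; each row is the pose to reach, as a shift and turn from the pose commanded when the call began, along the tool's axes at that moment; what a row does not reach only later rows make up. A row lasts 1/8 s, in which the tool goes at most 62.5 mm and 10.7 degrees, less where a joint would pass 70% of its speed; a pose out of reach is approached as far as the arm can. A call with a gripper value outside its range is refused whole. The fingers move at their own pace and stop on an object; the grip force is fixed at half the most. Time passes only in rows, so rows that repeat a pose let the fingers close. It gives the time, the measured TCP pose, the force, the opening and the grip force at its end, in the units of the state.
- read_state(): the state, without advancing time (a new reading comes with each control period).
- get_image(name): name is "scene" or "top" or "wrist"; returns the picture (420x560x3 uint8, red, green, blue); there is no depth.
- camera_info(name): a dict with "fx", "fy", "cx", "cy" (pixels), "T" (4x4, takes a point from camera to world coordinates). Camera axes: x right, y down, z forward; pixel columns grow to the right and rows downward; lengths in mm; the calibration is good to about 2 mm. A picture is of the moment at which its call begins: read the wrist's pose just before it. camera_info takes no time and is no camera call; for the wrist camera it gives the pose at the moment of the call.
- finish_job(): hands the job in; it is judged then, once.
The state is a dict: "clock": time; "qpos": joint angles; "qd": joint speeds; "tau": joint torques, N m; "eef_pos": TCP position; "tool_rot": TCP orientation; "force": force on the tool from outside, world axes, zero at the start; "torque": the same for the moment, N m; "width": finger opening in mm; "gripper_force": force on a finger pad.
Only numpy, scipy, OpenCV 4.12 (cv2) and the standard library are available. Lean on these libraries where they do the work, as an engineer would, in place of code of your own. Each camera call takes 0.05 s, during which the arm holds its last target. There are 200 camera calls.

TASK

On the grey fresh-air vent unit, first turn the blue knob a little at a time until the yellow pointer stands at the red mark (not the white one). Then pick up the round white filter cover by its black handle, slide it over the brass locating pin until it drops on, and press it fully down against its sprung rubber seal. Finish while the gripper is still holding the cover pressed fully down, with the pointer still at the red mark and the jar, brush and punnet left where they are.

Things in the scene. Friction and masses are not known exactly. Their poses are not given: they have to be found in the camera images.
- vent: Fixed grey vent unit, a box 200 (its x) by 300 (its y) by 60 mm high on the bench; origin at the centre of its underside, z up. On its flat top (60 mm up): the sprung seal with the pin, centred at x +22, y -70 mm; the blue knob, axis at x +22, y +95 mm; the pointer slot along y at x -75 mm, with black tick lines (10 mm apart) beside it.
- pin_tip (a point): Tip of the upright brass locating pin, fixed to the vent unit: 12 mm diameter, chamfered tip, 84 mm above the bench; it stands 12 mm above the raised seal's top, and the cover hides it once held over it.
- seal (a joint): Sprung black rubber seal ring (outer diameter 120 mm, hole 28 mm) around the pin: 0 = raised, top 72 mm above the bench; 0.006 = pressed down against its stop, 6 mm lower. It starts to give at about 4.5 N and takes about 13.5 N (including the cover's weight) at the stop. It springs back up when let go.
- air_knob_grip (a point): Point on the upright axis of the blue air knob, 97 mm above the bench, at the height to grip. The knob has a bar grip 42 mm long, 14 mm thick and 32 mm high (from 72 to 104 mm above the bench) on a 44 mm disc with a white base of 68 mm; this frame turns with the knob and its x axis lies along the bar.
- air_knob (a joint): Angle of the blue knob (rad), 0 to 3.0, growing clockwise as seen from above; at 0 its bar lies along the vent's x axis. It turns with light friction and stays where it is left. Geared to the pointer: 1 rad clockwise moves the pointer 20 mm towards the vent's -y side (to the right as seen from the robot).
- pointer_tip (a point): Tip of the yellow pointer on the vent's top: a 4 mm wide finger along the vent's x axis that rides along the slot (vent's y) as the knob turns. It cannot be pushed by hand.
- red_mark: Flat red mark on the vent's top beside the pointer's path, 20 mm (along vent x) by 6 mm (along vent y); origin at its centre, axes parallel to the vent's. The pointer is set when its tip has the same vent y as this mark.
- white_mark: Flat white mark of the same size, for another setting: not the one wanted. Its place and the red one's may be swapped.
- cover: Loose round white filter cover, 124 mm diameter, 24 mm thick, about 0.2 to 0.35 kg, starting upright on the bench; origin at the centre of its underside, z up. On top, centred, a black bar handle 70 mm long (its x), 22 mm thick (its y) and 34 mm high, from 24 to 58 mm above the origin.
- cover_hole (a point): Mouth of the blind hole for the pin (16 mm diameter, 20 mm deep) in the centre of the cover's underside, in a flat hub 60 mm wide level with the rim; hollow between hub and rim. This point is 84 mm above the bench when the cover rests on the pin's tip, 72 mm dropped on to the raised seal, 66 mm fully pressed.
- jar: Bystander: closed jar 70 mm diameter, 110 mm high, beyond the vent; origin at the centre of its underside.
- brush: Bystander: brush 200 mm long lying on the bench beyond the cover; origin under its middle.
- punnet: Bystander: empty clear open punnet 120 by 170 by 50 mm to the left of the vent; origin under its centre.
Not all that is in view belongs to the job. What is shaped like the cover but green or turquoise is not meant.

How it is judged:
By the outcome, as a careful person would: the job done as asked, in the order asked, and still so for the second after the job is handed in, while the arm keeps its last pose, push and grip.
It also fails if it takes over 72 s, if anything falls off the work surface, if the arm or the gripper's body presses on something with over 40 N, if the wrist force passes 120 N, or if a joint passes its speed limit or range.

## Working session

There is one attempt and no reset: what is moved stays moved. The work goes in short steps, Python scripts to look and compute and a tool call to move; the robot and the scene stay as the last step left them, time stands still between calls to the robot, and variables do not carry over. Pictures are saved under pics/ and viewed, at most 10 in all, crops included, and the job is handed in when it is done.

Besides the shell and the picture viewer there is one more tool, called after "Request:" by a JSON object that holds its "name" and its "arguments", one argument or row to a line. play_rows: Moves the arm, as the interface text tells. Its arguments: {"type":"object","properties":{"deltas":{"type":"array"}},"required":["deltas"]}

```bash
mkdir -p pics
cat > h.py <<'E'
import numpy as np, cv2
from cell import *
def save(n,f):
    im=get_image(n); cv2.imwrite('pics/'+f,im[:,:,::-1]); return im
def ray(ci,u,v,z):
    T=np.array(ci['T']); d=T[:3,:3]@np.array([(u-ci['cx'])/ci['fx'],(v-ci['cy'])/ci['fy'],1]); o=T[:3,3]
    return o+d*(z-o[2])/d[2]
def proj(ci,p):
    T=np.array(ci['T']); q=T[:3,:3].T@(np.array(p)-T[:3,3]); return ci['fx']*q[0]/q[2]+ci['cx'],ci['fy']*q[1]/q[2]+ci['cy']
E
python3 - <<'E'
from h import *
np.set_printoptions(precision=3,suppress=True)
s=read_state(); print(s['clock'],s['eef_pos'],s['tool_rot'],s['width'])
for n in ('scene','top','wrist'):
    save(n,n+'1.png'); c=camera_info(n); print(n,c['fx'],c['cx'],c['cy']); print(np.array(c['T']))
E
```

```text
0.0 [247.324 600.444 230.374] [-3.14   0.     2.751] 85.27266744038627
scene 389.8120665101138 275.2873635014625 209.3392400894802
[[  -0.566    0.43    -0.703 1246.31 ]
 [   0.824    0.281   -0.492  443.263]
 [  -0.014   -0.858   -0.513  649.385]
 [   0.       0.       0.       1.   ]]
top 521.7730463653742 276.5617002775168 217.27764444905094
[[  -0.014   -0.997    0.078  390.289]
 [  -1.       0.015    0.011 -104.284]
 [  -0.012   -0.078   -0.997 1715.953]
 [   0.       0.       0.       1.   ]]
wrist 343.9468745693133 282.185643712513 208.8741696447218
[[  0.381   0.875   0.299 170.969]
 [  0.924  -0.36   -0.125 632.91 ]
 [ -0.001   0.324  -0.946 373.205]
 [  0.      0.      0.      1.   ]]
```

View pics/top1.png

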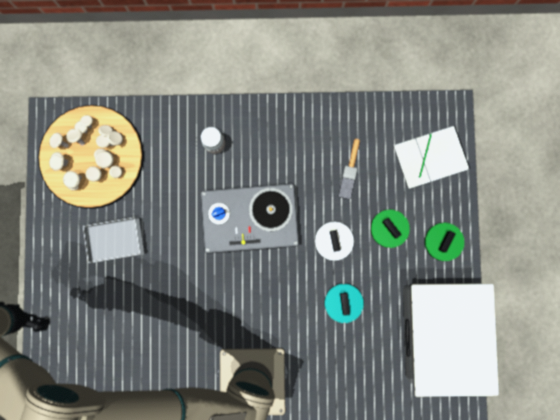

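View pics/scene1.png

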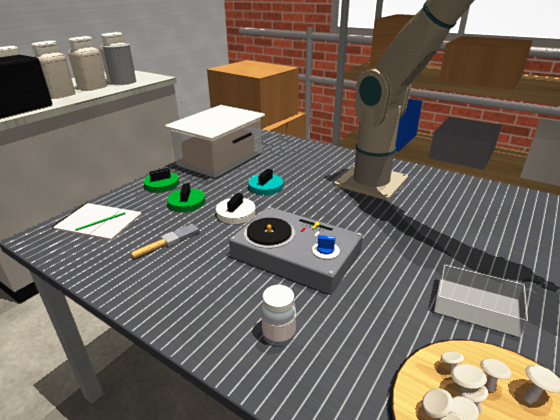

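The top view shows the vent at about (250,218), the knob at (219,213), the seal at (270,209), the pointer near (243,240) and the white cover at (334,241). I'll enlarge that area.

Run:
```python
import cv2
im=cv2.imread('pics/top1.png')[175:265,198:358]; cv2.imwrite('pics/crop1.png',cv2.resize(im,None,fx=5,fy=5,interpolation=cv2.INTER_CUBIC))
```

```text
(no output)
```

View pics/crop1.png

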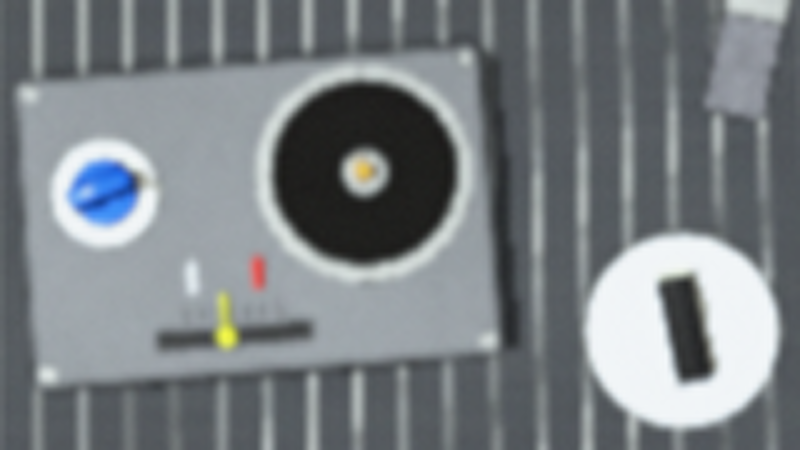

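Run:
```python
from h import *
np.set_printoptions(precision=3,suppress=True)
c=camera_info('top')
P=lambda u,v,z: ray(c,198+(u+.5)/5-.5,175+(v+.5)/5-.5,z)
obs=[((-0.1+.2,.15),0)]
L=np.array([[100,150],[100,-150],[-100,-150],[-100,150],[22,-70],[22,95]])
W=np.array([P(18,88,60),P(470,45,60),P(498,350,60),P(40,383,60),P(365,172,71),P(105,193,62)])[:,:2]
lc,wc=L.mean(0),W.mean(0); U,S,Vt=np.linalg.svd((L-lc).T@(W-wc)); R=(U@Vt).T
t=wc-R@lc; yaw=np.arctan2(R[1,0],R[0,0]); print('vent',t,yaw); print('res',W-(L@R.T+t))
V=lambda u,v,z:R.T@(P(u,v,z)[:2]-t)
print('ptr',V(224,295,62),'red',V(259,272,60),'white',V(192,278,60))
print('knob',t+R@[22,95],'pin',t+R@[22,-70],P(365,171,84))
print('coverdisc',P(682,331,24),'handle',P(687,328,58),'dir',P(677,278,58)-P(697,380,58))
print('bar', V(75,197,104),V(140,180,104))
s=read_state(); print(s['qpos'])
```

```text
vent [520.142   1.453] 0.06931356067281283
res [[-5.007 -4.394]
 [-2.472  5.167]
 [ 1.9    4.378]
 [ 5.817 -4.085]
 [-0.763 -1.259]
 [ 0.526  0.193]]
ptr [-48.631  24.588] red [-35.79    1.395] white [-36.037  44.194]
knob [535.51   97.749] pin [546.937 -66.855] [545.573 -68.408  84.   ]
coverdisc [ 444.217 -271.022   24.   ] handle [ 444.991 -270.881   58.   ] dir [64.853 11.223  0.   ]
bar [ 17.569 109.066] [24.747 67.994]
[-1.246  0.629  0.038  1.518 -0.027  0.996 -0.02 ]
```

Request:
{"name": "play_rows", "arguments": {
  "deltas": [-46,-36,0,0,0,0.094,0.5,-92,-71,0,0,0,0.188,0.5,-137,-107,0,0,0,0.282,0.5,-183,-142,0,0,0,0.376,0.5,-229,-178,0,0,0,0.47,0.5,-275,-213,0,0,0,0.564,0.5,-320,-249,0,0,0,0.658,0.5,-366,-284,10,0,0,0.752,0.5,-412,-320,20,0,0,0.846,0.5,-458,-355,30,0,0,0.94,0.5]
}}

```text
clock: 1.4
eef_pos: [536.5, 96.8, 201.0]
tool_rot: [3.141, -0.0, 1.808]
force: [-0.2, 0.9, -0.0]
width: 42.9
gripper_force: 0.0
```

Request:
{"name": "play_rows", "arguments": {
  "deltas": [0,0,0,0,0,0,0.5,0,0,0,0,0,0,0.5]
}}

```text
clock: 1.65
eef_pos: [535.3, 98.8, 201.0]
tool_rot: [-3.141, -0.001, 1.811]
force: [-0.5, 0.2, 0.4]
width: 42.5
gripper_force: 0.0
```

Run:
```python
from h import *
np.set_printoptions(precision=3,suppress=True)
s=read_state(); print(s['clock'],s['eef_pos'],s['tool_rot'],s['width'],s['qpos'])
c=camera_info('wrist'); print(repr(np.array(c['T']))); im=save('wrist','w2.png')
print(proj(c,[535.5,97.7,104]))
cv2.imwrite('pics/w2b.png',cv2.resize(im[:,:,::-1],(800,600),interpolation=cv2.INTER_CUBIC))
```

```text
1.65 [535.336  98.773 200.963] [-3.141 -0.001  1.811] 42.45036911145421 [-0.434  0.532  0.301  1.853 -0.215  0.789  0.22 ]
array([[  0.971,   0.225,   0.076, 516.309],
       [  0.238,  -0.919,  -0.314, 180.107],
       [ -0.001,   0.323,  -0.946, 343.632],
       [  0.   ,   0.   ,   0.   ,   1.   ]])
(np.float64(281.0802842488669), np.float64(212.5180839690415))
```

View pics/w2b.png

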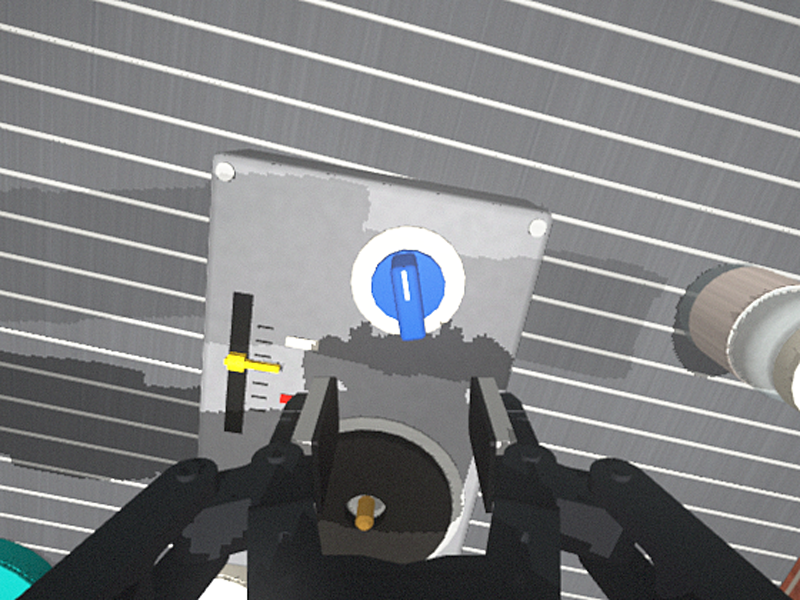

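The wrist view shows the knob bar's top from (404,267) to (413,338), the pointer tip at (281,369), the red mark at (287,399) beside the left finger, and the pin tip at (364,523).

Run:
```python
from h import *
np.set_printoptions(precision=3,suppress=True)
c=camera_info('wrist')
P=lambda u,v,z: ray(c,(u+.5)*.7-.5,(v+.5)*.7-.5,z)[:2]
a,b=P(404,267,104),P(413,338,104); print('bar',a,b,(a+b)/2,np.arctan2(*(b-a)[::-1]),np.linalg.norm(b-a))
print('base',P(408,282,62),'pin',P(364,523,84))
d=P(408,282,62)-P(364,523,84); yaw=np.arctan2(d[1],d[0])-np.pi/2; print('yaw',yaw)
n=np.array([-np.sin(yaw),np.cos(yaw)]); o=(P(408,282,62)+P(364,523,84))/2
f=lambda p:(p-o)@n+12.5
print('ptr',f(P(281,369,62)),f(P(245,361,63)),'red',f(P(287,399,60)),'white',f(P(300,343,60)),'ticks',f(P(265,327,60)),f(P(261,410,60)))
s=read_state();print(s['eef_pos'],s['tool_rot'])
```

```text
bar [531.773 118.011] [545.733  81.374] [538.753  99.693] -1.2067386035308325 39.20626345689351
base [539.094  98.544] pin [549.369 -63.58 ]
yaw 0.06328935070277808
ptr 22.423994377866265 24.54031826548454 red 0.19946510628658842 white 41.60282245353764 ticks 48.55206381558165 -11.095911397041029
[535.193  99.698 201.132] [-3.141 -0.001  1.813]
```

Request:
{"name": "play_rows", "arguments": {
  "deltas": [-1,3.6,30,0,0,-0.12,0.5,-1,3.6,70,0,0,-0.12,0.5,-1,3.6,100,0,0,-0.12,0.5,-1,3.6,115,0,0,-0.12,0.5,-1,3.6,122,0,0,-0.12,0.5,-1,3.6,122,0,0,-0.12,0.5,-1,3.6,122,0,0,-0.12,0.35]
}}

```text
clock: 2.58
eef_pos: [540.3, 98.4, 80.3]
tool_rot: [3.14, 0.0, 1.931]
force: [-0.0, -0.4, 0.8]
width: 30.5
gripper_force: 0.0
```

Request:
{"name": "play_rows", "arguments": {
  "deltas": [0,0,0,0,0,0,0.2,0,0,0,0,0,0,0.1,0,0,0,0,0,0,0,0,0,0,0,0,0,0,0,0,0,0,0,0,0]
}}

```text
clock: 3.2
eef_pos: [538.2, 97.8, 80.1]
tool_rot: [-3.139, -0.001, 1.93]
force: [-4.0, -1.4, 6.6]
width: 12.9
gripper_force: 59.1
```

Request:
{"name": "play_rows", "arguments": {
  "deltas": [0,0,0,0,0,0.1,0,0,0,0,0,0,0.2,0,0,0,0,0,0,0.3,0,0,0,0,0,0,0.4,0,0,0,0,0,0,0.5,0,0,0,0,0,0,0.5,0]
}}

```text
clock: 3.95
eef_pos: [538.4, 97.8, 80.1]
tool_rot: [-3.14, 0.0, 1.43]
force: [-3.5, -1.6, 6.6]
width: 13.0
gripper_force: 59.2
```

Request:
{"name": "play_rows", "arguments": {
  "deltas": [0,0,0,0,0,0.1,0,0,0,0,0,0,0.2,0,0,0,0,0,0,0.3,0,0,0,0,0,0,0.4,0,0,0,0,0,0,0.5,0,0,0,0,0,0,0.5,0,0,0,0,0,0,0.5,0]
}}

```text
clock: 4.82
eef_pos: [538.5, 97.7, 80.1]
tool_rot: [-3.14, 0.001, 0.93]
force: [-3.4, -1.9, 6.0]
width: 12.9
gripper_force: 59.2
```

Run:
```python
from h import *
np.set_printoptions(precision=3,suppress=True)
s=read_state(); print(s['clock'],s['eef_pos'],s['tool_rot'],s['width'],s['qpos'],s['torque'])
im=get_image('wrist')[:,:,::-1]; im2=get_image('top')[:,:,::-1]; im3=get_image('scene')[:,:,::-1]
cv2.imwrite('pics/r3w.png',im);cv2.imwrite('pics/r3t.png',im2);cv2.imwrite('pics/r3s.png',im3)
a=cv2.resize(im,(400,300)); b=cv2.resize(im2[215:260,215:275],(400,300),interpolation=cv2.INTER_CUBIC)
d=cv2.resize(im3[205:265,280:380],(800,300),interpolation=cv2.INTER_CUBIC)
cv2.imwrite('pics/m3.png',np.vstack([np.hstack([a,b]),d]))
```

```text
4.825 [538.526  97.685  80.078] [-3.14   0.001  0.93 ] 12.876788974437822 [-0.525  0.754  0.464  1.939 -0.588  0.586 -0.309] [-0.35   0.796 -0.023]
```

View pics/m3.png

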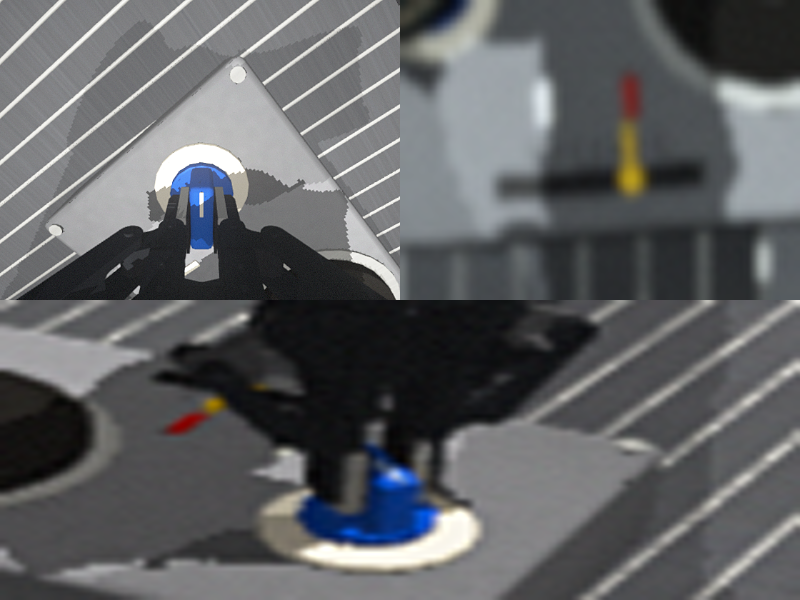

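Top crop: the pointer tip (629,122) now stands just left of the red mark (631,95), so it needs a couple of mm more. I'll measure the colour centroids.

```bash
cat > pt.py <<'E'
from h import *
def meas(n):
    im=np.mean([get_image(n).astype(float) for _ in range(2)],axis=0); c=camera_info(n)
    r,g,b=im[...,0],im[...,1],im[...,2]; yaw=0.066
    H=np.zeros(r.shape,bool)
    if n=='top': H[225:252,225:270]=1
    else: H[205:235,295:330]=1
    red=np.where(H,np.clip(r-g-np.abs(g-b)-10,0,None),0)   # red excess
    yel=np.where(H,np.clip(np.minimum(r,g)-b-25,0,None),0)
    v,u=np.mgrid[:r.shape[0],:r.shape[1]]
    X=np.array([np.cos(yaw),np.sin(yaw)]);N=np.array([-X[1],X[0]]);o=np.array([520.,1.5])
    def L(m,z):
        i=np.argwhere(m>8); w=m[m>8]
        q=np.array([ray(c,x,y,z)[:2]-o for y,x in i]); q=np.c_[q@X,q@N]; return q,w
    qr,wr=L(red,60); qy,wy=L(yel,62)
    s=qy[:,0]>-62  # finger part only
    f=lambda q,w:np.average(q,axis=0,weights=w)
    print(n,'red',f(qr,wr),len(wr),'finger',f(qy[s],wy[s]),s.sum(),'knob',f(qy[~s],wy[~s]) if (~s).any() else None)
np.set_printoptions(precision=2,suppress=True)
meas('top'); meas('scene')
E
python3 pt.py
```

```text
top red [-35.32   2.19] 20 finger [-56.89   4.82] 10 knob [-73.05   4.67]
scene red [-35.85   1.47] 18 finger [-53.38   3.07] 7 knob [-77.29   8.64]
```

Request:
{"name": "play_rows", "arguments": {
  "deltas": [0,0,0,0,0,0.06,0,0,0,0,0,0,0.11,0,0,0,0,0,0,0.11,0,0,0,0,0,0,0.11,0]
}}

```text
clock: 5.68
eef_pos: [538.6, 97.6, 80.1]
tool_rot: [-3.14, 0.001, 0.82]
force: [-3.7, -1.4, 7.6]
width: 12.3
gripper_force: 59.2
```

```bash
python3 pt.py
```

```text
top red [-35.17   2.2 ] 20 finger [-55.89   2.51] 9 knob [-73.47   2.37]
scene red [-35.75   1.46] 17 finger [-53.8    0.88] 6 knob [-81.92   6.37]
```

Request:
{"name": "play_rows", "arguments": {
  "deltas": [0,0,0,0,0,0,0.5,0,0,0,0,0,0,0.5,0,0,0,0,0,0,0.5,0,0,-20,0,0,0,0.5,0,0,-60,0,0,0,0.7,-25,4,-100,0,0,0.15,0.9,-55,10,-100,0,0,0.3,1,-85,15,-100,0,0,0.45,1,-115,20,-100,0,0,0.6,1,-115,20,-100,0,0,0.65,1]
}}

```text
clock: 7.12
eef_pos: [474.5, -1.6, 179.6]
tool_rot: [3.141, 0.001, 0.164]
force: [0.2, 0.2, 0.4]
width: 85.3
gripper_force: 0.0
```

Request:
{"name": "play_rows", "arguments": {
  "deltas": [0,0,0,0,0,0,1,0,0,0,0,0,0,1,0,0,0,0,0,0,1]
}}

```text
clock: 7.5
eef_pos: [476.0, 0.8, 179.2]
tool_rot: [-3.141, -0.0, 0.172]
force: [0.4, -0.0, -0.7]
width: 85.3
gripper_force: 0.0
```

```bash
python3 - <<'E'
from h import *
s=read_state(); print(s['clock'],s['eef_pos'],s['tool_rot'],s['width'])
c=camera_info('wrist'); np.save('T4.npy',np.array(c['T'])); im=save('wrist','w4.png')[:,:,::-1]
cv2.imwrite('pics/w4b.png',cv2.resize(im[60:360,80:480],(800,600),interpolation=cv2.INTER_CUBIC))
E
python3 pt.py
```

```text
7.5 [475.97216833   0.76971737 179.24307444] [-3.14147867e+00 -5.83633211e-05  1.72064499e-01] 85.34128069432249Traceback (most recent call last):
  File "pt.py", line 20, in <module>
    meas('top'); meas('scene')
    ~~~~^^^^^^^
  File "pt.py", line 15, in meas
    qr,wr=L(red,60); qy,wy=L(yel,62)
          ~^^^^^^^^
  File "pt.py", line 14, in L
    q=np.array([ray(c,x,y,z)[:2]-o for y,x in i]); q=np.c_[q@X,q@N]; return q,w
                                                           ~^~
ValueError: matmul: Input operand 1 has a mismatch in its core dimension 0, with gufunc signature (n?,k),(k,m?)->(n?,m?) (size 2 is different from 0)
```

View pics/w4b.png

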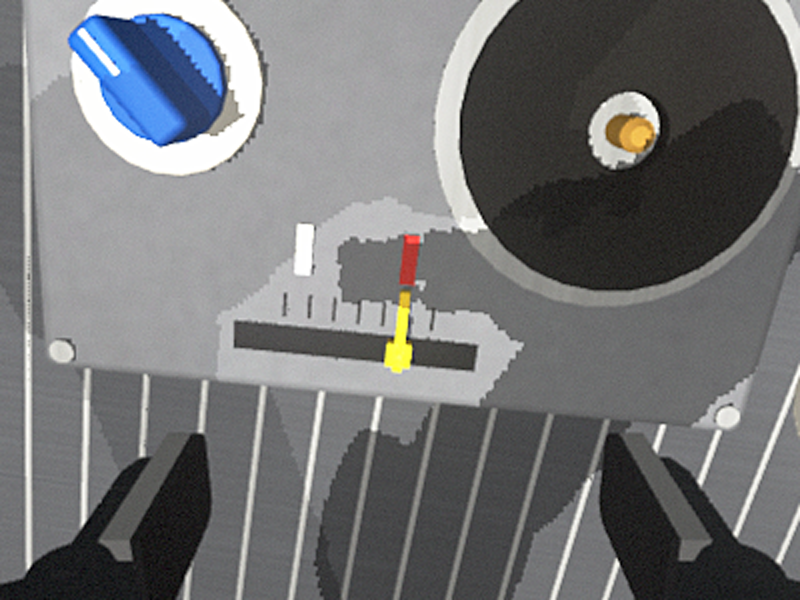

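The pointer tip (405,293) lines up with the red mark's centre (410,260), and the pin tip is at (637,135). I'll put numbers on it and measure the pin.

Run:
```python
from h import *
np.set_printoptions(precision=2,suppress=True)
c=dict(camera_info('wrist')); c['T']=np.load('T4.npy')
P=lambda u,v,z: ray(c,80+(u+.5)/2-.5,60+(v+.5)/2-.5,z)[:2]
pin=P(637,135,84); print('pin',pin,'hole ctr',P(625,130,60)); 
s1,s2=P(61,351,60),P(727,417,60); d=s1-s2; yaw=np.arctan2(d[1],d[0])-np.pi/2; print('yaw',yaw)
for yw in (yaw,0.066):
  n=np.array([-np.sin(yw),np.cos(yw)])
  for k,p in dict(tip=P(405,294,62),body=P(398,357,62),red=P(409.8,260.5,60),redtop=P(412,237,60),redbot=P(407.5,284,60),white=P(304,250,60)).items(): print(k,(p-[520,1.5])@n,end=' ')
  print()
s=read_state(); print(s['eef_pos'],s['tool_rot'])
```

```text
pin [549.66 -65.79] hole ctr [549.72 -69.08]
yaw 0.06280209711353635
tip 1.9645914533791242 body 1.8549228737513799 red 1.5247822037846215 redtop 1.727312698613223 redbot 1.3572636539871286 white 43.31628963313134 
tip 2.1142390374374442 body 2.092404557970681 red 1.6315606517112893 redtop 1.8035490972767239 redbot 1.4953055666810182 white 43.42371082916973 
[475.87   0.55 179.27] [-3.14 -0.    0.17]
```

Request:
{"name": "play_rows", "arguments": {
  "deltas": [-14,47,0,0,0,0,1,-28,95,0,0,0,0,1,-42,143,0,0,0,0,1,-56,190,0,0,0,0,1,-70,238,0,0,0,0,1,-77,262,0,0,0,0,1,-77,262,0,0,0,0,1,-77,262,0,0,0,0,1]
}}

```text
clock: 8.65
eef_pos: [444.5, -269.6, 179.0]
tool_rot: [-3.14, 0.0, 0.172]
force: [1.1, 0.8, -0.4]
width: 85.3
gripper_force: 0.0
```

Run:
```python
from h import *
s=read_state(); print(s['clock'],s['eef_pos'],s['tool_rot'],s['width'])
c=camera_info('wrist'); np.save('T5.npy',np.array(c['T'])); im=save('wrist','w5.png')[:,:,::-1]
cv2.imwrite('pics/w5b.png',cv2.resize(im[60:360,80:480],(800,600),interpolation=cv2.INTER_CUBIC))
```

```text
8.65 [ 444.53645675 -269.61775158  178.96468615] [-3.14009076e+00  2.54305257e-04  1.71677689e-01] 85.34454910716718
```

View pics/w5b.png

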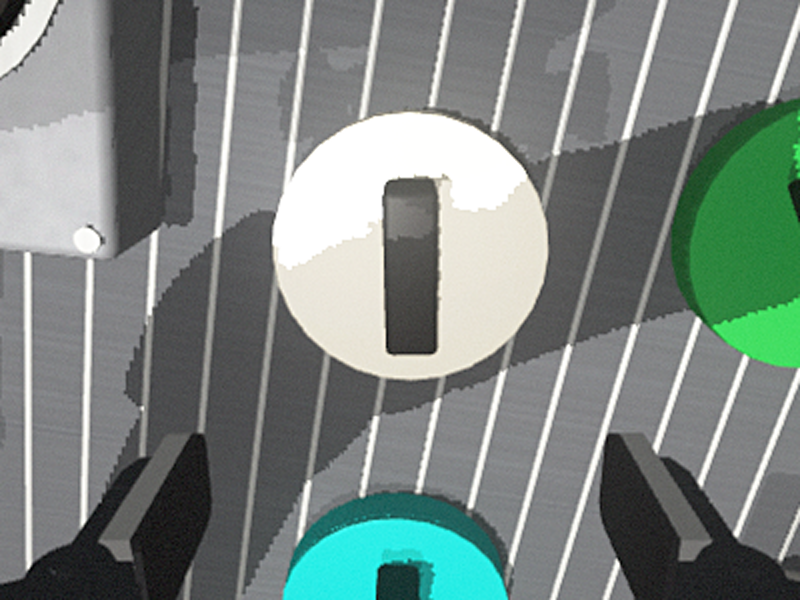

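The cover's disc spans x 273–548 and y 112–380, and its handle is centred at x = 411, already parallel to the fingers.

Run:
```python
from h import *
np.set_printoptions(precision=2,suppress=True)
c=dict(camera_info('wrist')); c['T']=np.load('T5.npy')
P=lambda u,v,z: ray(c,80+(u+.5)/2-.5,60+(v+.5)/2-.5,z)[:2]
L,R,T,B=P(273,245,24),P(548,245,24),P(411,111,24),P(411,380,24)
print('disc',(L+R)/2,(T+B)/2,np.linalg.norm(L-R),np.linalg.norm(T-B))
a,b=P(412,200,58),P(411.5,353,58); print('handle',a,b,np.linalg.norm(a-b),'dir',np.arctan2(*(a-b)[::-1])); print(P(412,180,58),P(412,180,26))
l,r=P(385,300,58),P(437,300,58); print(l,r,np.linalg.norm(l-r))
s=read_state(); p=(T+B)/2; t=s['tool_rot'][2]; d=p-s['eef_pos'][:2]
print(s['eef_pos'],'tool', d@[np.cos(t),np.sin(t)], d@[np.sin(t),-np.cos(t)])
```

```text
disc [ 452.3  -270.25] [ 448.14 -271.23] 122.47297766165804 123.93083019472988
handle [ 478.61 -266.03] [ 415.38 -276.97] 64.16954267080206 dir 0.17145714918012467
[ 486.2  -264.69] [ 481.18 -265.84]
[ 436.52 -262.34] [ 440.13 -283.1 ] 21.073494799976753
[ 444.73 -269.26  179.01] tool 3.0199934093967014 2.532397800654521
```

Request:
{"name": "play_rows", "arguments": {
  "deltas": [3.2,2.3,40,0,0,0,1,3.2,2.3,85,0,0,0,1,3.2,2.3,120,0,0,0,1,3.2,2.3,140,0,0,0,1,3.2,2.3,150,0,0,0,1,3.2,2.3,150,0,0,0,0.8,3.2,2.3,150,0,0,0,0.5,3.2,2.3,150,0,0,0,0.3,3.2,2.3,150,0,0,0,0.1,3.2,2.3,150,0,0,0,0]
}}

```text
clock: 9.95
eef_pos: [448.4, -272.3, 30.1]
tool_rot: [-3.141, -0.001, 0.171]
force: [-0.5, 1.8, 6.2]
width: 21.0
gripper_force: 60.5
```

Request:
{"name": "play_rows", "arguments": {
  "deltas": [0,0,0,0,0,0,0,0,0,0,0,0,0,0,0,0,0,0,0,0,0]
}}

```text
clock: 10.32
eef_pos: [448.4, -272.3, 30.1]
tool_rot: [-3.141, -0.001, 0.171]
force: [-0.4, 1.8, 6.4]
width: 21.1
gripper_force: 60.4
```

Request:
{"name": "play_rows", "arguments": {
  "deltas": [0,0,-10,0,0,0,0,0,0,-30,0,0,0,0,0,0,-60,0,0,0,0,0,0,-90,0,0,0,0,0,0,-110,0,0,0,0,0,0,-110,0,0,0,0,0,0,-110,0,0,0,0]
}}

```text
clock: 11.2
eef_pos: [447.5, -271.9, 138.7]
tool_rot: [-3.14, 0.001, 0.171]
force: [-0.3, -0.3, -2.1]
width: 21.2
gripper_force: 59.3
```

Run:
```python
from h import *
s=read_state(); print(s['clock'],s['eef_pos'],s['tool_rot'],s['width'],s['force'],s['torque'])
c=camera_info('wrist'); np.save('T6.npy',np.array(c['T'])); im=save('wrist','w6.png')[:,:,::-1]
b=get_image('scene')[:,:,::-1]
cv2.imwrite('pics/w6b.png',np.hstack([cv2.resize(im,(440,330)),cv2.resize(b[100:240,180:330],(354,330))]))
```

```text
11.2 [ 447.54453308 -271.92479848  138.66052628] [-3.14049418e+00  8.48541046e-04  1.70998081e-01] 21.221157406921403 [-0.27664382 -0.25187849 -2.12390336] [-0.0098812   0.03403234  0.03275246]
```

View pics/w6b.png

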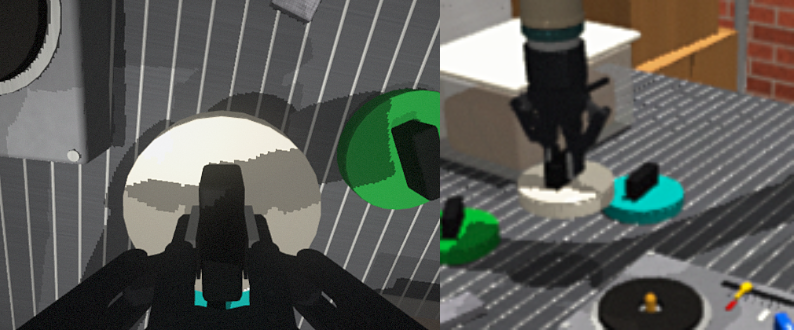

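The cover is lifted level. I'll get its disc centre relative to the TCP from the rim.

Run:
```python
from h import *
from scipy.optimize import least_squares
np.set_printoptions(precision=2,suppress=True)
c=dict(camera_info('wrist')); c['T']=np.load('T6.npy'); s=read_state()
im=cv2.imread('pics/w6.png').astype(int); g=im.min(2)
print('col 281 rows140-156',g[140:156,281]); print('row 250 L',g[250,150:166],'R',g[250,398:416])
pts=[]
for u in range(200,361,10):
    v=np.argmax(g[120:260,u]>130)+120; pts.append((u,v))
for v in range(230,290,6):
    r=np.where(g[v]>110)[0]; r=r[(r>140)&(r<420)]; 
    if len(r): pts+= [(r.min(),v),(r.max(),v)]
for z in (132.6,):
    W=np.array([ray(c,u,v,z)[:2] for u,v in pts])
    f=lambda p:np.hypot(*(W-p[:2]).T)-p[2]
    o=least_squares(f,[447,-272,62],loss='soft_l1'); print(z,o.x,f(o.x))
    t=s['tool_rot'][2]; d=o.x[:2]-s['eef_pos'][:2]; print('tool off',d@[np.cos(t),np.sin(t)], d@[np.sin(t),-np.cos(t)])
```

```text
col 281 rows140-156 [ 75  96 100  93  96  98 100 115 213 236 235 233 233 234 233 233]
row 250 L [ 53  60  52  51  50  50  97 161 150 155 151 158 139 106 109 105] R [111 113 111 113 106 114 111 112 108 109 105  92  94  98  99  99  96  94]
132.6 [ 447.54 -271.78   61.08] [ 0.12  0.15  0.67  0.06 -0.19  3.63 -0.1  -0.21 -0.01 -0.36 -0.41 -0.14
 -0.39 -0.3  -0.26 -0.21 -0.1   0.07  3.53  0.21  2.86  0.08  1.43  0.12
 -0.36 -0.14 -1.1  -0.24 -0.26 -0.16 -0.19  0.1   0.07  0.04  0.01 -0.32
 -0.35]
tool off 0.2462686964409243 -0.19702157811907714
```

Request:
{"name": "play_rows", "arguments": {
  "deltas": [12,-17,0,0,0,0,0,30,-41,0,0,0,0,0,50,-68,0,0,0,0,0,70,-96,0,0,0,0,0,90,-123,0,0,0,0,0,110,-150,0,0,0,0,0,125,-171,0,0,0,0,0,135,-184.6,0,0,0,0,0,135,-184.6,0,0,0,0,0,135,-184.6,0,0,0,0,0]
}}

```text
clock: 12.55
eef_pos: [549.0, -69.3, 139.2]
tool_rot: [3.141, 0.001, 0.169]
force: [-0.5, -1.1, -2.7]
width: 21.1
gripper_force: 59.2
```

Request:
{"name": "play_rows", "arguments": {
  "deltas": [0,0,10,0,0,0,0,0,0,16,0,0,0,0,0,0,20,0,0,0,0,0,0,20,0,0,0,0]
}}

```text
clock: 13.05
eef_pos: [549.4, -67.8, 118.9]
tool_rot: [-3.141, 0.001, 0.17]
force: [-1.0, 0.4, -3.3]
width: 21.3
gripper_force: 59.2
```

Request:
{"name": "play_rows", "arguments": {
  "deltas": [0,-0.6,3,0,0,0,0,0,-0.6,5,0,0,0,0,0,-0.6,7,0,0,0,0,0,-0.6,9,0,0,0,0,0,-0.6,9,0,0,0,0]
}}

```text
clock: 13.68
eef_pos: [549.4, -67.1, 110.2]
tool_rot: [-3.141, 0.0, 0.171]
force: [0.1, -0.6, -2.4]
width: 21.3
gripper_force: 59.2
```

Request:
{"name": "play_rows", "arguments": {
  "deltas": [0,0,2,0,0,0,0,0,0,4,0,0,0,0,0,0,6,0,0,0,0,0,0,7,0,0,0,0,0,0,7,0,0,0,0]
}}

```text
clock: 14.3
eef_pos: [549.5, -67.1, 103.2]
tool_rot: [-3.142, 0.0, 0.171]
force: [0.1, -0.1, -3.2]
width: 20.9
gripper_force: 59.2
```

Request:
{"name": "play_rows", "arguments": {
  "deltas": [0,0,1.5,0,0,0,0,0,0,3,0,0,0,0,0,0,4,0,0,0,0,0,0,5,0,0,0,0,0,0,5,0,0,0,0]
}}

```text
clock: 14.92
eef_pos: [549.7, -67.2, 98.7]
tool_rot: [-3.142, -0.001, 0.171]
force: [-1.9, 1.5, 5.9]
width: 21.0
gripper_force: 60.3
```

Request:
{"name": "play_rows", "arguments": {
  "deltas": [0,0,1,0,0,0,0,0,0,2,0,0,0,0,0,0,3,0,0,0,0,0,0,3,0,0,0,0]
}}

```text
clock: 15.42
eef_pos: [549.7, -67.2, 96.2]
tool_rot: [-3.141, -0.001, 0.171]
force: [-2.6, 0.6, 9.8]
width: 20.7
gripper_force: 61.2
```

Request:
{"name": "play_rows", "arguments": {
  "deltas": [0,0,1,0,0,0,0,0,0,2,0,0,0,0,0,0,2,0,0,0,0,0,0,2,0,0,0,0]
}}

```text
clock: 15.92
eef_pos: [549.8, -67.3, 96.0]
tool_rot: [-3.14, -0.002, 0.17]
force: [-6.2, 2.9, 26.0]
width: 20.7
gripper_force: 63.2
```

Request:
{"name": "play_rows", "arguments": {
  "deltas": [0,0,0,0,0,0,0,0,0,0,0,0,0,0]
}}

```text
clock: 16.18
eef_pos: [549.8, -67.3, 96.0]
tool_rot: [-3.14, -0.002, 0.171]
force: [-6.3, 2.9, 26.0]
width: 21.0
gripper_force: 63.2
```

Run:
```python
from h import *
s=read_state(); print(s['clock'],s['eef_pos'],s['force'],s['gripper_force'])
im=get_image('scene')[:,:,::-1]; t=get_image('top')[:,:,::-1]
cv2.imwrite('pics/f.png',np.vstack([cv2.resize(im[150:350,130:530],(800,400)),np.hstack([cv2.resize(t[90:270,60:420],(400,200)),cv2.resize(t[205:255,200:300],(400,200))])]))
```

```text
16.175 [549.8080608  -67.27278668  96.00343262] [-6.31589673  2.88047188 26.04997049] 63.231385946273804
```

View pics/f.png

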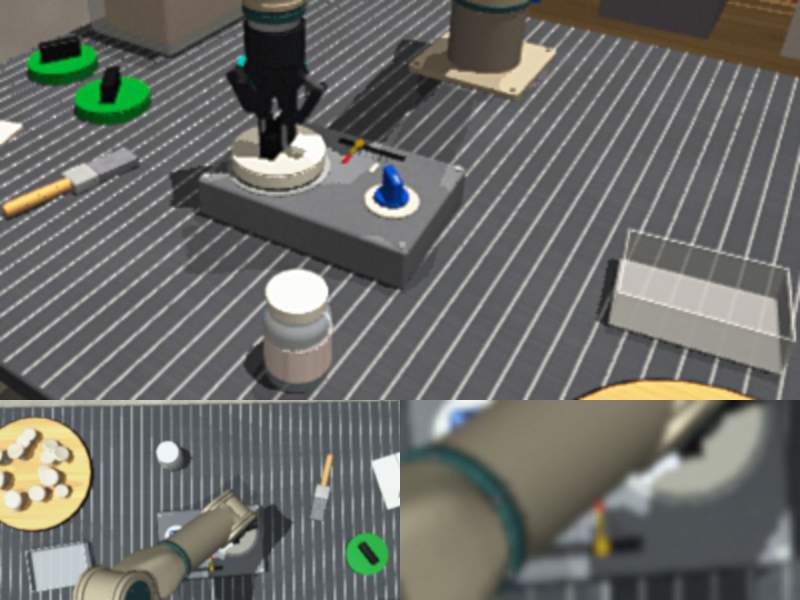

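The cover is seated on the seal, at about (280,155), and still gripped. The pointer is at the red mark (350,155), and the jar, brush and punnet haven't moved. I'm handing it in.

```bash
python3 -c "
from cell import finish_job
print(finish_job())"
```

```text
the job is handed in; nothing more can be done
None
```

The job is handed in at about 16 s: the pointer is within about 0.5 mm of the red mark, the cover is on the pin and held pressed to the seal's stop (about 26 N at the wrist), and the jar, brush and punnet were not touched.

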